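Mount the specimen arm on the ball stud and latch it

ROBOT

A 6-joint arm with a two-finger parallel gripper is mounted at the origin on the work surface. World frame = base frame: x ahead of the robot, y to its left, z up, the work surface at z = 0. Lengths are in m, angles in rad, forces in N, time in s.
With the tool pointing down it reaches from about 0.2 to 0.875 m from the base axis. Payload 3.4 kg.
Tool frame: the origin (TCP) lies on the centre line of the jaws, within the pads' length; the fingertips stand 22 mm ahead of it and the grasp point (between the pads) lies 3 mm ahead of it; z points along the fingers, y is the line along which they close (so a half turn about z gives the same grasp; the last joint's range is limited). The gripper opens to 94 mm and grips with 3 to 60 N. Pads are 16 mm wide; open, the fingers measure 119 mm over their backs; the gripper's body (75 mm by 177 mm) begins 78 mm behind the grasp point.
Start: joints at [1.029, 0.276, 1.505, -0, 1.361, -0.121], TCP at [0.235, 0.525, 0.227] pointing down, gripper open.
Joint ranges: [-2.89, 2.89], [-0.75, 2.08], [0.22, 2.7], [-1.18, 4.32], [0.11, 2.71], [-2.7, 2.7]. Speed limits (rad/s): [2.57, 2.57, 3.14, 3.14, 3.14, 3.14].

INTERFACE

Orientations are given as a unit quaternion [x, y, z, w].
In Python, from station import env, eoat, telemetry, viewer gives the robot as it stands. Calls block until the motion is done:
- env.movep(position, orientation): joint-space move of the TCP to a pose.
- env.move_linear(position, rot=None, rate=0.15): straight line of the TCP; rot=None keeps the orientation; rate is the mean speed in m/s.
- env.move_j(angles): joint-space move.
- eoat.gripper_open() and eoat.grasp(squeeze=None): open the fingers fully, or close them until they stop; squeeze is the grip in N (None keeps the last).
- env.hold(seconds).
- env.inverse_kinematics(position, orientation): joint angles nearest the present ones, or None.
- telemetry.state(): the state.
- viewer.capture(name): name is "scene" or "top" or "wrist"; returns a dict with "pixels" (400x640x3 uint8, red, green, blue), "K" (3x3 intrinsics, pixels), "extrinsics" (4x4, takes a point from camera to world coordinates). Camera axes: x right, y down, z forward; pixel columns grow to the right and rows downward; lengths in m; the calibration is good to about 2 mm. A picture is of the moment at which its call begins. There is no depth.
A pose or a line that the arm cannot do raises env.IKError and nothing moves.
- env.sign_off(): hands the job in; it is judged then, once.
The state is a dict: "clock": time; "joint_positions": joint angles; "qd": joint speeds; "tau": joint torques, N m; "position": TCP position; "tool_rot": TCP orientation; "ft_force": force on the tool from outside, world axes, zero at the start; "moment": the same for the moment, N m; "gripper_width": opening from 0.0 (shut) to 1.0 (fully open); "gripper_force": force on a finger pad.
Only numpy, scipy, OpenCV 4.12 (cv2) and the standard library are available. Lean on these libraries where they do the work, as an engineer would, in place of code of your own. Each camera call takes 0.05 s, during which the arm holds its last target. There are 200 camera calls.

TASK

Mount the loose aluminium specimen arm on the holder stand: lower its cup onto the sprung ball with its tail between the prongs of the forked rest, press it firmly until it snaps fully home and lies level, then push its latch lever all the way down and let go. Be gentle: it never needs more than about 20 N of push, so no blows or ramming, and do not latch it before it is home. Leave the other things on the bench where they are.

Things in the scene. Friction and masses are not known exactly. Their poses are not given: they have to be found in the camera images.
- stand: Holder stand fixed to the bench: white plate 150 x 80 x 15 mm (x, y, z), origin under its centre at bench height, z up, x from rest to ball. Over it, on two coil springs, a cradle bar carries the ball and the rest together. The cradle sits at its upper stop and gives way straight down under load: it starts to sink at about 6 N, 0.5 N more per mm, to a hard stop 14 mm down; damped, it rises again when let go.
- stand_ball (a point): Centre of the steel ball (24 mm diameter, on a 13 mm neck) at the cradle's +x end, at (40, 0, 62) mm in the stand's frame while the cradle is up; it sinks with the cradle. The ball's top is then 74 mm above the bench, the cradle bar (24 mm wide) 40 mm. Axes as the stand.
- stand_rest (a point): Middle of the flat top of the dark forked rest on the cradle, at (-40, 0, 48) mm in the stand's frame while the cradle is up: 80 mm behind the ball, 14 mm below its centre. The rest is 16 mm thick along x; its two prongs stand 10 mm higher and are 48 mm apart inside (4 mm to spare on each side of the arm). Axes as the stand.
- coupler: Loose aluminium specimen arm, 0.3 to 0.5 kg: a bar 120 mm long (x from -100 to +20 mm), 40 mm wide (y, the faces to grip), 34 mm high. Origin: on the underside, on the axis of the cup; z up, x from tail to cup. When home its underside is level with the rest's top (48 mm above the bench, cradle up), x along the stand's x. Can be held at the origin, fingers closing along y, tips 3 mm above the underside.
- coupler_cup (a point): Where the ball's centre lies in the cup when home: 14 mm above the underside. The cup is a hole in the underside, 26 mm across, 26 mm deep, 2 mm chamfer. Two spring catches in its walls meet the ball 11 mm before home; a downward push of 8 to 20 N gets past them over the next 7 mm of the cup on the ball, then it snaps home. Axes as the arm.
- coupler_tail (a point): Point of the arm's underside that lies on the rest when home: 80 mm behind the cup's axis. Axes as the arm.
- lever (a joint): Latch lever on top of the arm, rad: 0 = raised (46 degrees above level, free end over the tail), 0.8 = fully down (parallel to the arm's top), a hard stop. Stays where left; friction takes 0.32 N m, about 9 N pressed down 35 mm behind the hinge. Hinge along y at (-22, 0, 38) mm in the arm's frame. Its hook swings under the ball, so it goes fully down only when the arm is home.
- lever_pad (a point): Top face of the lever's black pad (30 x 22 mm), 55 mm from the hinge along the lever (the lever ends at 72 mm). In the arm's frame it goes from about (-57, 0, 81) mm with the lever raised to (-77, 0, 43) mm with it fully down.
- jar: Bystander: amber glass jar, 48 mm diameter, 60 mm high; origin under its centre.
- dish: Bystander: grey plastic dish 100 x 70 x 25 mm; origin under its centre.
- driver: Bystander: screwdriver lying on the bench along its x axis.
- weight: Bystander: brass weight, 34 mm diameter, 35 mm high; origin under its centre.
There are look-alikes about, which are no part of the job. Several things have the shape of the stand; the one meant has the colours described above.

How it is judged:
On the way, in this order (a step that is already met when the one before it is completed fails the run):
1. the arm is snapped home on the ball, tail in the forked rest, with the lever still up (distance between coupler_cup and stand_ball below 0.003 m and distance between coupler_tail and stand_rest below 0.009 m and angle between coupler's own z axis and vertical below 0.08 rad and value of joint lever below 0.5 rad), for 0.2 s.
2. the lever is pushed fully down (distance between coupler_cup and stand_ball below 0.003 m and distance between coupler_tail and stand_rest below 0.009 m and angle between coupler's own z axis and vertical below 0.08 rad and value of joint lever above 0.74 rad), for 0.2 s.
At the end, for the whole second after the job is handed in: The arm is home (ball centre within 3 mm of its place in the cup, tail within 9 mm of its place on the rest, level within 4.5 degrees), the lever is down to within 0.06 rad of its stop, and the arm is released and at rest (all of step 2 and linear speed of coupler below 0.02 m/s); the robot touches nothing.
It fails at once if the arm is pressed or struck against the stand with more than 75 N, all contacts added up (contact force between coupler and stand above 75 N).
It fails at once if the amber jar is moved by more than 30 mm (distance of jar from where it was at the start of the episode above 0.03 m).
It fails at once if the small dish is moved by more than 30 mm (distance of dish from where it was at the start of the episode above 0.03 m).
It fails at once if the screwdriver is moved by more than 30 mm (distance of driver from where it was at the start of the episode above 0.03 m).
It fails at once if the brass weight is moved by more than 30 mm (distance of weight from where it was at the start of the episode above 0.03 m).
It also fails if it takes over 59 s, if anything falls off the work surface, if the arm or the gripper's body presses on something with over 40 N, if the wrist force passes 120 N, or if a joint passes its speed limit or range.

## Working session

There is one attempt and no reset: what is moved stays moved. The work goes in short steps, each a Python script; the robot and the scene stay as the last script left them, time stands still between calls to the robot, and variables do not carry over. Pictures are saved under pics/ and viewed, at most 10 in all, crops included, and the job is handed in when it is done.

```bash
mkdir -p pics
cat > h.py <<'E'
import numpy as np, cv2
from station import env, eoat, telemetry, viewer
def snap(cam,name):
    c=viewer.capture(cam); cv2.imwrite(f'pics/{name}.png',c['pixels'][:,:,::-1]); np.savez(f'pics/{name}.npz',K=c['K'],E=c['extrinsics']); return c
def ray(name,u,v,z):
    d=np.load(f'pics/{name}.npz'); E=d['E']; r=E[:3,:3]@np.linalg.solve(d['K'],[u,v,1]); o=E[:3,3]
    return o+r*(z-o[2])/r[2]
def proj(name,P):
    d=np.load(f'pics/{name}.npz'); p=np.linalg.inv(d['E'])@np.r_[P,1]; q=d['K']@p[:3]; return q[:2]/q[2]
E
python3 - <<'E'
from h import *
for c in('top','scene'):
    d=snap(c,c+'0'); print(c,d['K'][0,0],d['extrinsics'].round(3).tolist())
E
```

```text
top 495.4392800803874 [[-0.02, -0.997, 0.079, 0.447], [-1.0, 0.02, 0.001, -0.019], [-0.002, -0.079, -0.997, 1.303], [0.0, 0.0, 0.0, 1.0]]
scene 369.15966547687265 [[-0.516, 0.573, -0.637, 1.119], [0.857, 0.346, -0.382, 0.36], [0.001, -0.743, -0.67, 0.676], [0.0, 0.0, 0.0, 1.0]]
```

View pics/top0.png

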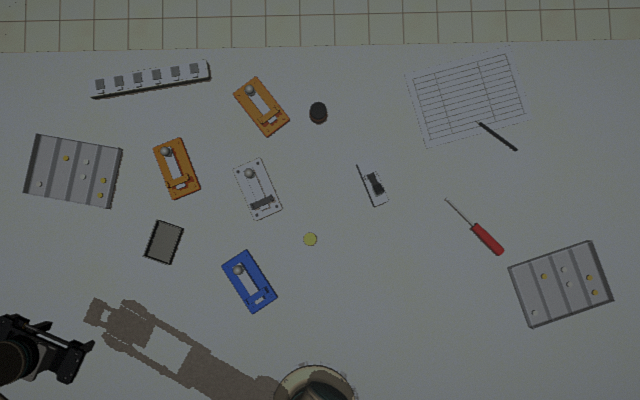

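View pics/scene0.png

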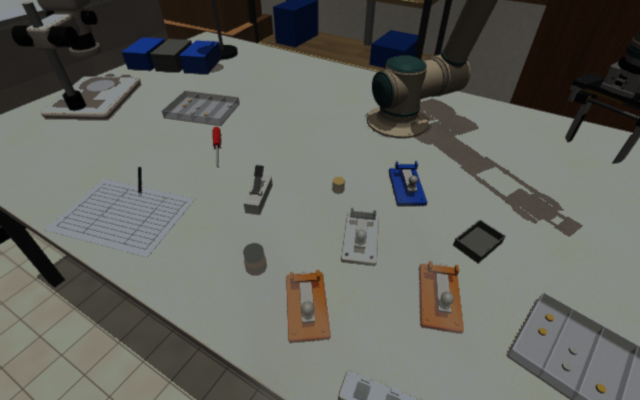

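Top view: white stand at about (257,188), with ball (249,173) and rest (263,202). The loose arm is at about (372,186) with its lever raised. I'll move over both for closer wrist looks.

Run:
```python
from h import *
for n,u,v,z in(('ball',249,173,.062),('rest',263,202,.05),('armA',361,166,.034),('armB',381,205,.034),('weight',310,239,.035),('jar',318,112,.06)): print(n,ray('top0',u,v,z).round(3))
s=telemetry.state(); q=s['tool_rot']; print(q,s['gripper_width'])
w=snap('wrist','w0'); from scipy.spatial.transform import Rotation as R
T=np.eye(4);T[:3,:3]=R.from_quat(q).as_matrix();T[:3,3]=s['position']
print((np.linalg.inv(T)@w['extrinsics']).round(3),w['K'][0,0])
a=(ray('top0',372,186,.034)); 
im=cv2.imread('pics/top0.png')[150:220,335:405]; im=cv2.resize(im,None,fx=5,fy=5,interpolation=3)
b=cv2.imread('pics/scene0.png')[150:220,225:295]; b=cv2.resize(b,None,fx=5,fy=5,interpolation=3)
cv2.imwrite('pics/crop.png',np.hstack([im,b]))
```

```text
ball [0.598 0.149 0.062]
rest [0.525 0.116 0.05 ]
armA [ 0.613 -0.136  0.034]
armB [ 0.512 -0.185  0.034]
weight [ 0.429 -0.001  0.035]
jar [ 0.751 -0.028  0.06 ]
[ 2.08867171e-01  9.77943680e-01 -7.71422578e-04 -2.60803317e-04] 1.005138011218009
[[ 0.001 -0.973 -0.232  0.067]
 [ 1.     0.001 -0.    -0.   ]
 [ 0.    -0.232  0.973 -0.157]
 [ 0.     0.     0.     1.   ]] 282.23846755122764
```

View pics/crop.png

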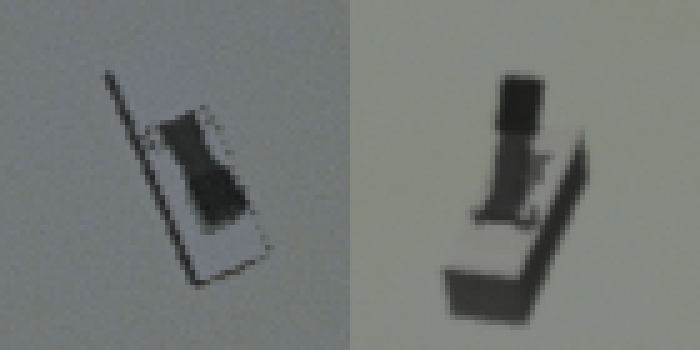

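The arm's tail points to the lower right in the top view (hinge near its upper end), at yaw about 0.38. Now close wrist views of both.

```bash
cat >> h.py <<'E'
def quat(yaw): # tool down, tool x at yaw
    return [np.cos(yaw/2),np.sin(yaw/2),0,0]
E
python3 - <<'E'
from h import *
c=(ray('top0',373,182,.034)); print(c)
env.movep([.565,.13,.19],quat(.42)); env.hold(.3); snap('wrist','ws')
env.movep([c[0],c[1],.17],quat(.38)); env.hold(.3); snap('wrist','wa')
print(telemetry.state()['clock'],telemetry.state()['position'])
cv2.imwrite('pics/both.png',np.hstack([cv2.imread(f'pics/{n}.png')[:,120:520] for n in('wa','ws')]))
E
```

```text
[ 0.57140728 -0.16591602  0.034     ]
3.8583 [ 0.57160358 -0.16505371  0.17010777]
```

View pics/both.png

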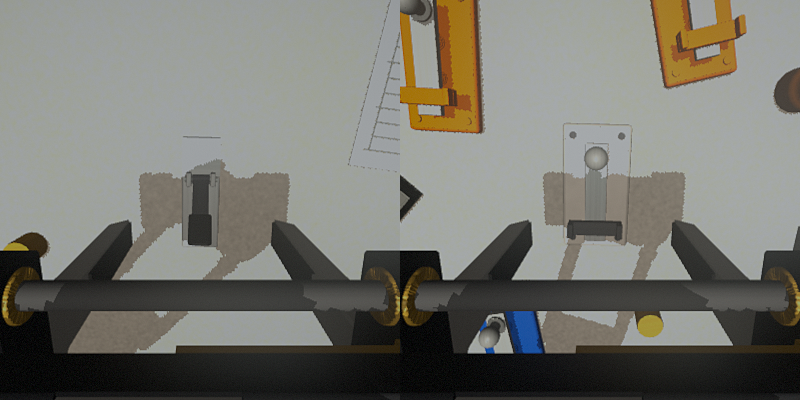

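Left: arm spans x 183–219, y 137 (cup end) to about 246 (tail), nearly aligned. Right: ball at (596,158), rest around (595,229), plate 563–632. I'll zoom in for precise edges.

Run:
```python
from h import *
def z(im): 
    im=cv2.cvtColor(im,6); im=cv2.createCLAHE(4,(4,4)).apply(im); return cv2.resize(im,None,fx=4,fy=4,interpolation=cv2.INTER_CUBIC)
b=cv2.imread('pics/both.png')
A=z(b[120:260,160:255]); S=z(b[115:255,550:645])
for im,(x0,y0) in((A,(160,120)),(S,(550,115))):
    for k in range(0,95,10): cv2.line(im,(4*k,0),(4*k,8 if k%50 else 20),255,1)
    for k in range(0,140,10): cv2.line(im,(0,4*k),(8 if k%50 else 20,4*k),255,1)
cv2.imwrite('pics/zoom.png',np.hstack([A,S]))
```

```text
(no output)
```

View pics/zoom.png

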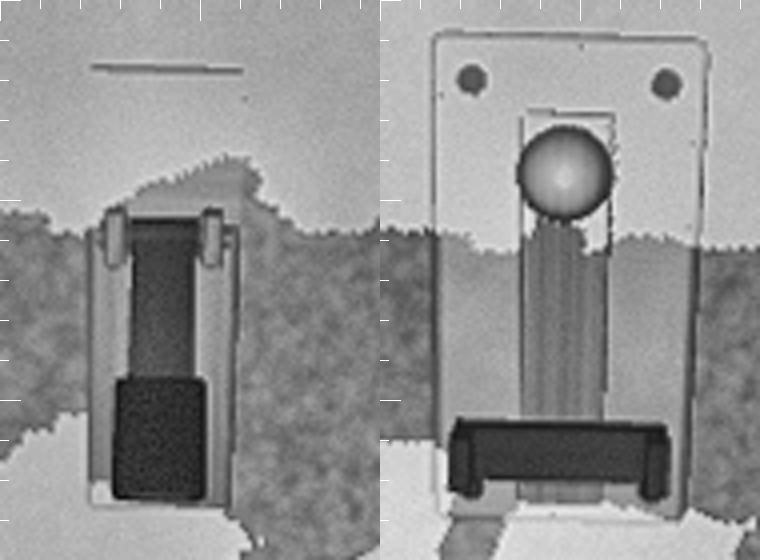

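Run:
```python
from h import *
A=np.array([[ray('wa',280+x/4,120+y/4,.034)[:2] for x,y in((91,68),(243,71),(229,506),(90,504))]]) [0]
print('arm sides',[np.linalg.norm(A[i]-A[(i+1)%4]).round(4) for i in range(4)])
d=A[0]+A[1]-A[2]-A[3]; ya=np.arctan2(d[1],d[0]); e=A[0]-A[1]; print('yaw',ya,np.arctan2(e[1],e[0])-np.pi/2)
ca=A.mean(0); o=ca+.04*np.array([np.cos(ya),np.sin(ya)]); print('centre',ca,'origin',o)
S=lambda x,y,z: ray('ws',270+(x-380)/4,115+y/4,z)[:2]
P=np.array([S(434,33,.015),S(708,40,.015),S(685,518,.015),S(437,515,.015)])
print('plate',[np.linalg.norm(P[i]-P[(i+1)%4]).round(4) for i in range(4)])
d=P[0]+P[1]-P[2]-P[3]; ys=np.arctan2(d[1],d[0]);e=P[0]-P[1]; print('yaw',ys,np.arctan2(e[1],e[0])-np.pi/2)
u=np.array([np.cos(ys),np.sin(ys)]);n=np.array([-u[1],u[0]])
b=S(566,172,.062); print('c',P.mean(0),'ball',b,'ball from plate',P.mean(0)+.04*u)
r=(S(455,420,.058)+S(668,427,.058))/2; print('rest',r, 'yaw ball-rest',np.arctan2(*(b-r)[::-1]), np.linalg.norm(b-r))
```

```text
arm sides [np.float64(0.0387), np.float64(0.1188), np.float64(0.0388), np.float64(0.119)]
yaw 0.36497822899760024 0.36291495373824145
centre [ 0.57165041 -0.16459047] origin [ 0.60901567 -0.15031331]
plate [np.float64(0.0781), np.float64(0.1461), np.float64(0.0783), np.float64(0.1471)]
yaw 0.3970343881916859 0.39685154697710456
c [0.56253384 0.13566686] ball [0.59898759 0.15086674] ball from plate [0.59942231 0.15113426]
rest [0.53655689 0.12454738] yaw ball-rest 0.39896783936784386 0.06775176035329615
```

Consistent measurements (ball and plate agree within 0.5 mm). Grasping.

Run:
```python
from h import *
q=quat(.364); o=[.609,-.1503]
env.movep([*o,.15],q); env.move_linear([*o,.025],rate=.08)
eoat.grasp(60); s=telemetry.state(); print(s['gripper_width'],s['gripper_force'],s['ft_force'])
env.move_linear([*o,.13],rate=.06)
s=telemetry.state(); print(s['gripper_width'],s['ft_force'],s['moment'],s['clock'])
b=np.array([.5992,.1510])
env.movep([*b,.13],quat(.397)); env.hold(.3); s=telemetry.state(); print(s['position'],s['ft_force'],s['clock'])
snap('scene','s1'); snap('wrist','w1')
x,y=proj('s1',[*b,.1]).astype(int); a=cv2.imread('pics/s1.png')[y-60:y+60,x-60:x+60]
w=cv2.imread('pics/w1.png')[100:300,220:420]
cv2.imwrite('pics/m.png',np.hstack([cv2.resize(a,(400,400),interpolation=2),cv2.resize(w,(400,400),interpolation=2)])); print(x-60,y-60)
```

```text
0.4185335243336315 59.969247579574585 [-0.38619234  0.2773912  -0.20201177]
0.41951781809755617 [-0.35162546 -0.33112853 -3.40666556] [0.00638297 0.05494482 0.03189148] 8.65
[0.59953923 0.14993927 0.12998734] [-0.74800647 -0.6838547  -2.8793914 ] 10.1083
301 162
```

View pics/m.png

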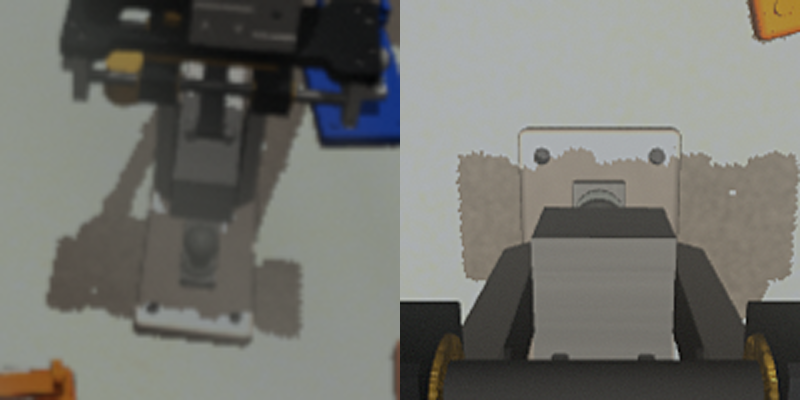

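The arm hangs over the stand, cup end forward; its front face top edge is at wrist px (286–357.5, 218.5) and its bottom edge at y about 203.5. I'll compute its offset and pitch from these.

Run:
```python
from h import *
s=telemetry.state(); p=s['position']; print(p,s['joint_positions'])
from scipy.spatial.transform import Rotation as R
x=R.from_quat(s['tool_rot']).as_matrix()[:,0]; print('yaw',np.arctan2(x[1],x[0]), R.from_quat(s['tool_rot']).as_matrix()[:,2])
u=np.array([np.cos(.397),np.sin(.397)]);n=np.array([-u[1],u[0]])
g=cv2.cvtColor(cv2.imread('pics/w1.png'),6).astype(int)
print('col320',g[195:230,320],'row',g[222,278:366],g[212,278:366])
for U,V,z in((286,218.5,p[2]+.009),(357.5,218.5,p[2]+.009),(287,203.5,p[2]-.025),(355,203.5,p[2]-.025)):
    r=ray('w1',U,V,z)[:2]-p[:2]; print(r@u,r@n)
```

```text
[0.59938921 0.15030529 0.12998977] [ 1.33188768e-01  4.05219482e-01  1.55890245e+00 -6.46256785e-05
  1.17745900e+00  1.30809161e+00]
yaw 0.3959182543179127 [ 1.95431641e-05 -5.76054878e-05 -9.99999998e-01]
col320 [105 118 126 127  89  67  80  85  80  71  71  67  67  69  68  70  68  66
  67  67  69  67  64  59 116 127 125 123 123 122 122 123 121 122 123] row [106  92  81  68  67  64  65  92 130 125 123 124 123 124 124 125 124 122
 124 124 124 123 123 123 123 125 124 125 125 124 124 124 125 126 124 125
 124 125 125 124 124 125 123 124 125 124 125 125 125 125 125 124 125 123
 126 125 123 123 125 125 125 126 124 126 125 124 126 125 124 125 125 124
 125 124 125 126 126 125 127 123  78  60  62  72  83  82  92 104] [128 123 106 112 126 134 137 136 139 135  91  66  68  68  70  69  69  71
  68  71  67  66  69  68  67  68  70  69  69  69  69  70  69  70  68  68
  68  70  70  68  68  68  66  69  68  67  66  67  67  68  69  67  68  67
  69  67  67  70  68  66  68  67  67  70  68  69  67  66  70  67  69  68
  69  71  69  65  70 103 136 121 108 109 123 122 122 123 124 127]
0.019756499627966148 0.018801045820946036
0.019741291040461063 -0.020562231201987007
0.019317771692529965 0.022312714113671826
0.019297302053557105 -0.023109415307915736
```

Grasp is good to about 0.5 mm, level. Lower with force checks.

```bash
cat >> h.py <<'E'
def F(): return np.array(telemetry.state()['ft_force'])
E
python3 - <<'E'
from h import *
t=np.array([.5993,.1517]); q=quat(.397)
env.move_linear([*t,.106],rot=q,rate=.05); env.hold(.3)
p=np.array(telemetry.state()['position']); c=t-p[:2]; print('err',c,p[2])
t=t+c; f0=F(); print(f0)
for z in np.arange(.102,.0855,-.002):
    env.move_linear([*t,z],rate=.02); f=F()-f0; print(round(z,3),f.round(1),np.array(telemetry.state()['position']).round(4))
    if f[2]>8 or np.hypot(*f[:2])>8: break
print(telemetry.state()['clock'],telemetry.state()['moment'])
E
```

```text
err [-1.76148396e-04 -5.88469406e-05] 0.10631118345109863
[-0.07134256 -0.17609252 -4.14997176]
0.102 [-0.4 -0.1  1.3] [0.5989 0.1516 0.1017]
0.1 [-0.   0.7  0.3] [0.599  0.1516 0.0998]
0.098 [0.7 0.2 0.5] [0.599  0.1516 0.0978]
0.096 [0.2 0.6 1.1] [0.599  0.1516 0.0958]
0.094 [-0.2 -0.5  0.8] [0.599  0.1516 0.0938]
0.092 [ 0.4 -0.4  0.7] [0.599  0.1516 0.0919]
0.09 [ 0.2 -0.   1. ] [0.599  0.1516 0.0898]
0.088 [0.4 0.4 0.2] [0.599  0.1516 0.0878]
0.086 [-0.  -0.6  1.2] [0.599  0.1516 0.0858]
13.4917 [-0.04121972 -0.00758868  0.03782175]
```

The cup is over the ball with no side load. Now press.

Run:
```python
from h import *
p=np.array(telemetry.state()['position']);t=[.5991,.1516]; f0=np.array([0,0,-3.5])
pk=0;z=.085
while z>.053:
    env.move_linear([*t,z],rate=.02); f=F()-f0; pk=max(pk,f[2]); print(round(z,4),f.round(1),telemetry.state()['position'][2].round(4))
    if f[2]>32: break
    z-=.0015 if f[2]<18 else .0007
env.hold(.3); print(F()-f0,telemetry.state()['clock'])
```

```text
0.085 [-0.2  0.1 -0. ] 0.085
0.0835 [ 0.8  1.4 -0.3] 0.0835
0.082 [-1.8  2.6  5. ] 0.0826
0.0805 [-1.7  2.7  6.6] 0.081
0.079 [-1.3  2.6  7.4] 0.0793
0.0775 [0.1 3.5 8.3] 0.0777
0.076 [0.6 2.2 7.4] 0.0762
0.0745 [2.5 3.2 8.4] 0.0747
0.073 [1.5 1.2 2.6] 0.0725
0.0715 [0.8 0.6 6.8] 0.0712
0.07 [0.2 1.  7.2] 0.0698
0.0685 [-0.2  1.   8.3] 0.0685
0.067 [-1.   1.8  9.7] 0.067
0.0655 [-0.8  0.2  9.1] 0.0657
0.064 [-0.7  0.6 10.2] 0.0643
0.0625 [-1.9 -0.1 14.4] 0.0638
0.061 [-4.   0.4 22.5] 0.0637
0.0603 [-4.9 -0.8 26.5] 0.0637
0.0596 [-5.5 -1.  28.9] 0.0636
0.0589 [-6.4 -0.8 33. ] 0.0636
[-7.48750201 -0.17123931 32.70084901] 18.7917
```

There was a force dip at z = 0.073, which suggests a snap, and then the cradle bottomed. I'll unload and look.

Run:
```python
from h import *
t=[.5991,.1516]; f0=np.array([0,0,-3.5])
for z in(.064,.068,.071,.0735):
    env.move_linear([*t,z],rate=.03); env.hold(.15); print(z,(F()-f0).round(1),telemetry.state()['position'][2].round(4))
snap('scene','s2'); snap('wrist','w2')
b=cv2.imread('pics/s2.png')[180:290,300:430]; w=cv2.imread('pics/w2.png')[130:300,220:420]
cv2.imwrite('pics/m2.png',np.hstack([cv2.resize(b,(400,340),interpolation=2),cv2.resize(w,(400,340),interpolation=2)])); print(telemetry.state()['clock'])
```

```text
0.064 [-1.1  0.1 10.1] 0.0645
0.068 [-1.1 -0.8  8.3] 0.068
0.071 [-1.1 -0.8  6.5] 0.0709
0.0735 [ 0.7  1.3 -0.9] 0.073
20.5917
```

View pics/m2.png

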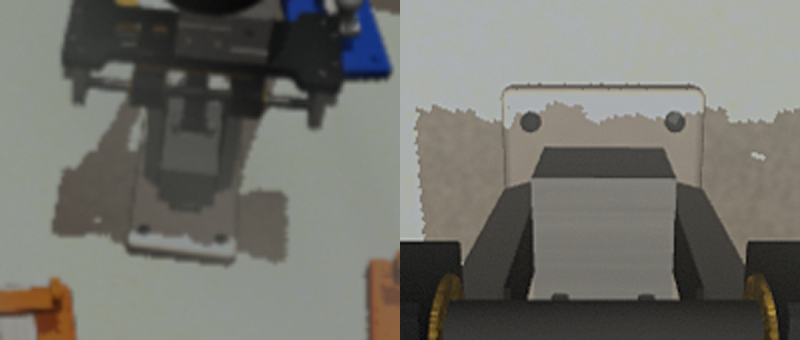

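Zero force at z = 0.073 matches home with the cradle up. Release, back off and verify.

Run:
```python
from h import *
t=[.5991,.1516]
env.move_linear([*t,.0728],rate=.03); eoat.gripper_open(); env.hold(.4)
env.move_linear([*t,.15],rate=.1)
u=np.array([np.cos(.397),np.sin(.397)]); p=np.array(t)-.03*u
env.movep([*p,.2],quat(.397)); env.hold(.3); snap('wrist','w3'); snap('scene','s3')
b=cv2.imread('pics/s3.png')[180:290,300:430]; w=cv2.imread('pics/w3.png')[100:270,220:420]
cv2.imwrite('pics/m3.png',np.hstack([cv2.resize(b,(400,340),interpolation=2),cv2.resize(w,(400,340),interpolation=2)])); print(telemetry.state()['clock'],F())
```

```text
23.8667 [ 0.81405506 -1.09186727  0.13644076]
```

View pics/m3.png

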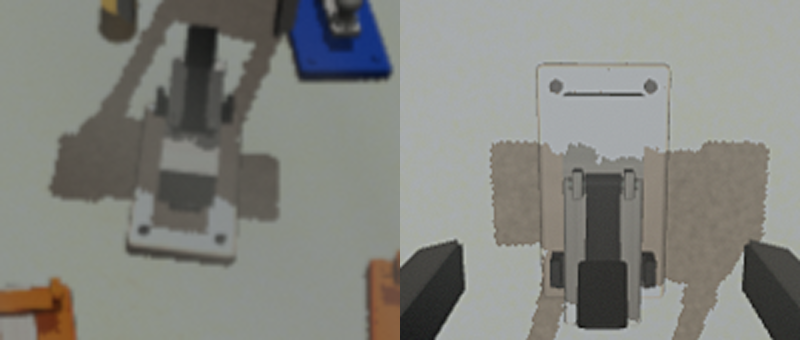

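The arm lies between the prongs, level, with the lever raised. Now push the lever down with closed fingers along its arc.

Run:
```python
from h import *
eoat.grasp(20)
o=np.array([.5991,.1516]); u=np.array([np.cos(.397),np.sin(.397)])
P=lambda x,z: [*(o+x*u),z+.022]   # tip at arm-frame x, world z
env.move_linear(P(-.057,.155),rot=quat(.397),rate=.1); env.hold(.2); f0=F()
for z in np.arange(.147,.070,-.004):
    # height of pad over the hinge -> angle -> x
    h=np.clip((z-.086-.005)/.055,0,.72); x=-.022-.055*np.sqrt(1-h*h)
    env.move_linear(P(x,z),rate=.05); f=F()-f0; print(round(z,4),round(x,3),f.round(1),round(telemetry.state()['position'][2]-.022,4))
    if f[2]>19: break
env.hold(.3); print(F()-f0,telemetry.state()['position'][2]-.022,telemetry.state()['clock'])
```

```text
0.147 -0.06 [-0.9 -1.2 -0.8] 0.1465
0.143 -0.06 [-0.8 -0.2 -0.8] 0.1427
0.139 -0.06 [-0.7 -0.7 -1. ] 0.1387
0.135 -0.06 [0.7 0.8 1.4] 0.1354
0.131 -0.06 [1.6 0.2 2.7] 0.1315
0.127 -0.064 [1.8 0.9 3.4] 0.1273
0.123 -0.067 [ 2.2 -0.3  3.3] 0.123
0.119 -0.069 [2.1 0.8 2.7] 0.1189
0.115 -0.071 [ 0.8 -0.2  3. ] 0.1149
0.111 -0.073 [ 2.2 -1.4  2.6] 0.1109
0.107 -0.075 [ 0.4 -1.1  4.1] 0.107
0.103 -0.076 [ 1.1 -1.4  3.4] 0.1029
0.099 -0.076 [-0.5 -1.4  3.4] 0.0989
0.095 -0.077 [-1.5 -1.5  4.4] 0.0949
0.091 -0.077 [-1.7 -2.5  3.9] 0.0909
0.087 -0.077 [-2.  -2.6  3.4] 0.087
0.083 -0.077 [-3.4 -2.9  5.8] 0.0833
0.079 -0.077 [-6.8 -3.7 20.4] 0.0815
[-6.19433434 -3.81425683 19.69709193] 0.08154815707062471 30.875
```

Tip stops at 0.0815 = 0.091 minus the 9.5 mm cradle sink, consistent with the lever fully down. Retreat and check.

Run:
```python
from h import *
o=np.array([.5991,.1516]); u=np.array([np.cos(.397),np.sin(.397)])
p=telemetry.state()['position']
env.move_linear([p[0],p[1],.125],rate=.04); env.move_linear([p[0],p[1],.2],rate=.12)
q=o-.11*u; env.move_linear([*q,.2],rate=.15); env.hold(.5); snap('wrist','w4'); snap('scene','s4')
b=cv2.imread('pics/s4.png')[180:290,300:430]; w=cv2.imread('pics/w4.png')[50:220,220:420]
cv2.imwrite('pics/m4.png',np.hstack([cv2.resize(b,(400,340),interpolation=2),cv2.resize(w,(400,340),interpolation=2)])); print(telemetry.state()['clock'],F())
```

```text
33.3667 [ 0.46143283  0.19158036 -0.40529873]
```

View pics/m4.png

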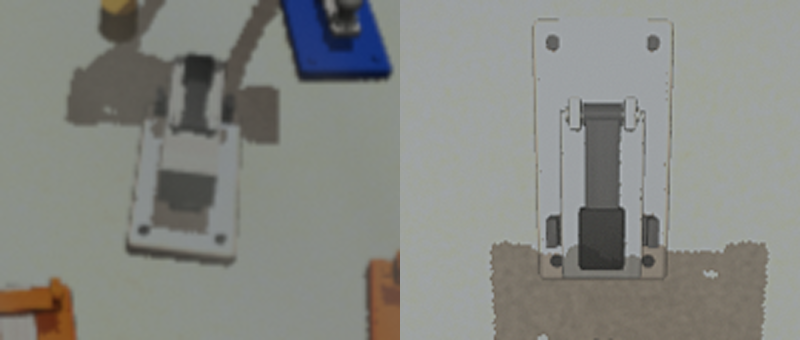

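Run:
```python
from h import *
o=np.array([.5991,.1516]); u=np.array([np.cos(.397),np.sin(.397)])
for x,z in((-.062,.091),(-.092,.091),(-.1,.082)):
    a=proj('w4',[*(o+x*u),z]); print(x,(400+2*(a[0]-220)).round(1),(2*(a[1]-50)).round(1))
```

```text
-0.062 602.0 202.0
-0.092 602.0 265.3
-0.1 602.0 277.8
```

Image looks right; a gentle touch check of the heights will confirm it (expected pad 0.091, top over cup 0.082).

Run:
```python
from h import *
o=np.array([.5991,.1516]); u=np.array([np.cos(.397),np.sin(.397)])
def touch(x,z0):
    env.move_linear([*(o+x*u),z0+.012+.022],rate=.15); env.hold(.15); f0=F()[2]
    z=z0+.004
    while z>z0-.006:
        env.move_linear([*(o+x*u),z+.022],rate=.03); f=F()[2]-f0; print(x,round(z,4),f.round(1),round(telemetry.state()['position'][2]-.022,4))
        if f>3: break
        z-=.0015
    env.move_linear([*(o+x*u),.14],rate=.12)
touch(-.077,.091); touch(.004,.082)
env.move_linear([*(o+.004*u),.2],rate=.15); print(telemetry.state()['clock'])
```

```text
-0.077 0.095 1.1 0.0948
-0.077 0.0935 0.4 0.0934
-0.077 0.092 0.7 0.0919
-0.077 0.0905 3.2 0.0908
0.004 0.086 -0.1 0.0858
0.004 0.0845 -1.2 0.0844
0.004 0.083 -0.4 0.0829
0.004 0.0815 1.6 0.0819
0.004 0.08 2.5 0.0804
0.004 0.0785 4.9 0.0787
39.3333
```

Heights match: pad 0.091, top 0.082. Hand in.

Run:
```python
from h import *
env.hold(.5); print(env.sign_off())
```

```text
the job is handed in; nothing more can be done
None
```

The specimen arm is snapped home on the ball and lies level between the prongs, with its lever fully down and the gripper clear; the job was handed in at about 40 s, and hand-in returned no verdict.

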